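Unbolt the shielded sample well and hold its heavy lid open with the lever

ROBOT

A 6-joint arm with a two-finger parallel gripper is mounted at the origin on the work surface. World frame = base frame: x ahead of the robot, y to its left, z up, the work surface at z = 0. Lengths are in m, angles in rad, forces in N, time in s.
With the tool pointing down it reaches from about 0.3 to 0.775 m from the base axis. Payload 14.6 kg.
Tool frame: the origin (TCP) lies between the finger pads; the fingertips stand 22 mm ahead of it and the grasp point (between the pads) lies 3 mm ahead of it; z points along the fingers, y is the direction in which the jaws open and shut (so a half turn about z gives the same grasp; the last joint's range is limited). The gripper opens to 94 mm and grips with 3 to 60 N. Pads are 16 mm wide; open, the fingers measure 119 mm over their backs; the gripper's body (75 mm by 177 mm) begins 78 mm behind the grasp point.
Start: joints at [-1.278, 0.3, 1.521, -0, 1.321, -0.067], TCP at [0.194, -0.515, 0.227] pointing down, gripper open.
Joint ranges: [-3.03, 3.03], [-0.79, 2.21], [0.23, 2.52], [-1.04, 4.18], [0, 3.07], [-2.55, 2.55]. Speed limits (rad/s): [2.22, 2.22, 2.57, 3.14, 3.14, 3.14].

INTERFACE

Orientations are given as a unit quaternion [w, x, y, z].
In Python, from plant import monitor, viewer, env gives the robot as it stands. The module is installed in compiled form; this text tells all that it offers.
- The arm moves only by the tool apply_moves, never from a script. Its argument "steps" is a list of rows, each a list of 7 numbers: the finger opening in m, from 0 to 0.094, then the shift along the tool's x, y, z in m, then the turn, a rotation vector about the tool's x, y, z in rad. A call has 1 to 5 rows; each row shifts and turns the commanded pose from where the row before left it, along the tool's axes as they then stand; what a row does not reach is not made up. A row lasts 1/12 s, in which the tool goes at most 41.7 mm and 7.16 degrees, less where a joint would pass 70% of its speed; a pose out of reach is approached as far as the arm can. A call is refused whole if a number of a shift passes 0.0417 or a number of a turn 0.125, either way. A call with a gripper value outside its range is refused whole. The fingers move at their own pace and stop on an object; the grip force is fixed at half the most. Time passes only in rows, so rows that do not move let the fingers close. It gives the time, the measured TCP pose, the force and the opening at its end, in the units of the state.
- monitor.sense(): the state, without advancing time (a new reading comes with each control period).
- viewer.capture(name): name is "scene" or "top"; returns a dict with "color" (480x640x3 uint8, red, green, blue), "mtx" (3x3 intrinsics, pixels), "T" (4x4, takes a point from camera to world coordinates). Camera axes: x right, y up, looking along -z (the intrinsics and any distortion apply to the point x, -y, -z); pixel columns grow to the right and rows downward; lengths in m; the calibration is good to about 2 mm. A picture is of the moment at which its call begins. There is no depth.
- env.finish_job(): hands the job in, once; it reports no verdict.
The state is a dict: "time": time; "joint_positions": joint angles; "qvel": joint speeds; "effort": joint torques, N m; "position": TCP position; "tool_rot": TCP orientation; "contact_force": force on the tool from outside, world axes, zero at the start; "wrist_torque": the same for the moment, N m; "opening": finger opening in m.
Only numpy, scipy, OpenCV 4.12 (cv2) and the standard library are available. Lean on these libraries where they do the work, as an engineer would, in place of code of your own. Each camera call takes 0.05 s, during which the arm holds its last target. There are 200 camera calls.

TASK

Open the shielded sample well for a colleague without grasping anything: with the fingertips push the bolt's knob fully back, away from the lid, then press down the tread plate at the long end of the lever almost as far as it goes, so that the lever's short end raises the heavy lid. Finish while still holding the lever down, with the lid standing wide open; do not touch the lid itself, and leave the jar, the weight and the beaker where they stand.

Things in the scene. Friction and masses are not known exactly. Their poses are not given: they have to be found in the camera images.
- well: Fixed grey steel well (box with lid, lever, bolt). Origin on the bench under the lever's pin; z up, x level from the pin towards the lid, y left of x. In its frame, mm: pin along y at x 0, z 98.5, in cheeks 111 high, 50 wide; box x 75..185, y -65..65, 84 high; bolt bracket on the +y side x 83..127, y 65..160, top z 97, with a guide arch over the bolt at y 70..84, top z 113.
- lid (a joint): Lid hinge, rad: 0 shut, grows as it opens; about 0.38 with the lever fully down. Heavy steel flap, 1.7 to 2.8 kg, 130 x 130 x 12 mm with a 4 mm raised panel, hinged at the well's x 186, z 85. Shut, its top lies at z 97 (panel 101). Falls shut when the lever is let go. The robot must not touch it.
- lid_lip (a point): Top edge of the lid's free end (the lip), at mid-width; in the well's frame x 52, y 0, z 97 mm when shut; rises with the lid by about 50 mm.
- lever: Steel lever, origin on the pin, bar 22 wide, 10 thick. Short end: round nose 65 mm from the pin on the well's +x side, under the lid's lip. Long end on the -x side: tread plate 56 x 56 mm, tip 183 mm from the pin. Slopes up 20 deg to the tread at rest, down 26 deg at its stop (0.80 rad of turn about y). Axes as the well's at rest. With the bolt off, takes 3 to 6 N straight down on the tread.
- tread (a point): Centre of the top (grey) face of the tread plate: 155 mm along the lever from the pin, 8 mm above the bar's mid-line. About 159 mm above the bench at rest, 38 mm fully pressed; in the well's frame y 0 and x about -143 at rest, -155 half-way, -143 fully down.
- bolt (a joint): Slide of the bolt, m: 0 to 0.006 at the start (its flat bar lies over the lid's edge and stops it rising), 0.035 fully back at its stop; grows towards the well's +y. Off the lid beyond 0.02. About 2 N to move; stays where it is left.
- bolt_knob (a point): Centre of the top of the bolt's upright black knob: post 16 mm across, 22 mm head (top 10 mm), on the bolt's 18 mm wide, 8 mm thick flat bar that lies along y (bar top z 106.5, knob top z 152.5 in the well's frame). Stands at the well's x 105, y 98 plus the bolt's slide.
- jar: Loose white jar with a cap and paper label, 52 mm across, 85 high, near the lever's long end; origin under its centre. Leave alone.
- weight: Loose steel knobbed calibration weight, 40 mm across, 64 high, near the lever's long end; origin under its centre. Leave alone.
- beaker: Loose glass beaker, 64 mm across, 80 high, beyond the well; origin under its centre. Leave alone.

How it is judged:
On the way, in this order (a step that is already met when the one before it is completed fails the run):
1. the bolt is pushed back off the lid while the lid is still shut (value of joint bolt above 0.028 m and value of joint lid below 0.06 rad), for 0.2 s.
2. the lid is raised by pressing the lever (value of joint lid above 0.27 rad and contact force between the fingers and lever above 1 N), for 0.3 s.
At the end, for the whole second after the job is handed in: The bolt is back by at least 28 of its 35 mm, the lid stands still and open by at least 0.27 rad, the fingers still press the lever down (more than 1 N), and jar, weight and beaker are within 20 mm of where they stood (all of step 2 and value of joint bolt above 0.028 m and velocity of joint lid between -0.1 and 0.1 rad/s and distance of each of jar, weight, beaker from where it was at the start of the episode below 0.02 m); the arm keeps its last pose, push and grip.
It fails at once if the robot touches the lid (contact force between any of the fingers, the arm and lid above 1 N).
It fails at once if the jar, the weight or the beaker is pushed away or lifted (distance of any of jar, weight, beaker from where it was at the start of the episode above 0.03 m).
It also fails if it takes over 45 s, if anything falls off the work surface, if the arm or the gripper's body presses on something with over 40 N, if the wrist force passes 120 N, or if a joint passes its speed limit or range.

## Working session

There is one attempt and no reset: what is moved stays moved. The work goes in short steps, Python scripts to look and compute and a tool call to move; the robot and the scene stay as the last step left them, time stands still between calls to the robot, and variables do not carry over. Pictures are saved under pics/ and viewed, about 8 in all and at most 12, crops included, and the job is handed in when it is done.

Besides the shell and the picture viewer there is one more tool, called after "Request:" in YAML: its name, and indented under it one key for each argument. apply_moves: Moves the arm, as the interface text tells. Its arguments: {"type":"object","properties":{"steps":{"type":"array"}},"required":["steps"]}

```bash
mkdir -p pics; python3 - <<'E'
from plant import monitor, viewer, env
import cv2,pickle
s=monitor.sense();print({k:s[k] for k in("time","position","tool_rot","contact_force","opening")})
d={}
for n in("scene","top"):
    c=viewer.capture(n);d[n]=c;cv2.imwrite(f"pics/{n}0.png",c["color"][:,:,::-1]);print(n,c["mtx"],c["T"],[k for k in c])
pickle.dump(d,open("cap0.pkl","wb"))
E
```

```text
{'time': 0.0, 'position': array([ 0.19358828, -0.51455417,  0.22691328]), 'tool_rot': array([-5.55567459e-04,  9.83858651e-01,  1.78946483e-01, -5.64320082e-05]), 'contact_force': array([ 0.15697582, -0.3823385 ,  0.82346782]), 'opening': 0.0940005210537912}
scene [[487.34215694   0.         319.10130682]
 [  0.         487.34215694 240.66094358]
 [  0.           0.           1.        ]] [[ 0.15330575 -0.63828159  0.75438316  1.28429391]
 [ 0.9881766   0.0974119  -0.11839731 -0.13720055]
 [ 0.00208492  0.76361478  0.64566874  0.76505316]
 [ 0.          0.          0.          1.        ]] ['color', 'mtx', 'T']
top [[597.88612344   0.         316.51113302]
 [  0.         597.88612344 234.26476421]
 [  0.           0.           1.        ]] [[-0.01840357  0.99635575 -0.08328579  0.44999237]
 [-0.99982357 -0.01802628  0.00527982 -0.00210205]
 [ 0.00375925  0.08336826  0.99651172  1.3556955 ]
 [ 0.          0.          0.          1.        ]] ['color', 'mtx', 'T']
```

View pics/scene0.png

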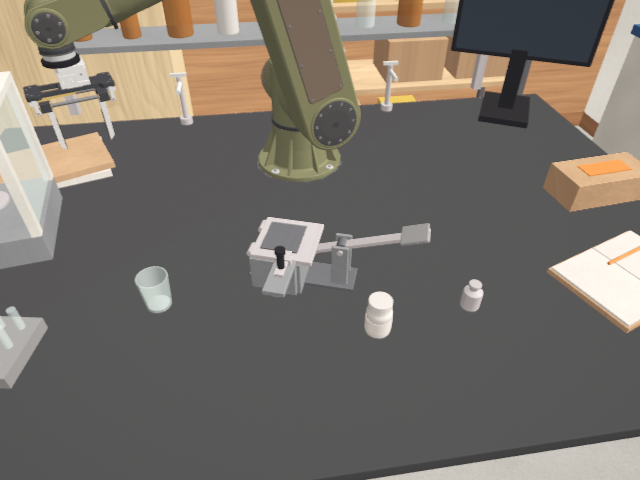

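View pics/top0.png

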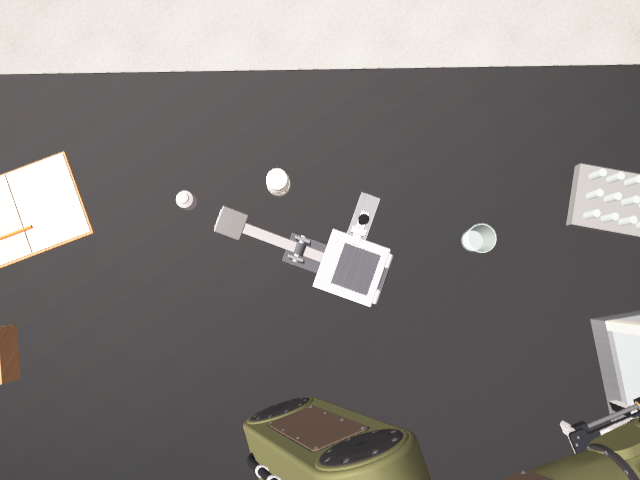

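Scene: lid around (285,238), knob (281,252) and tread (416,234). Top: tread (230,222), pin (299,248), knob (364,219), jar (278,181), weight (185,199), beaker (480,238). Next I'll enlarge both.

```bash
python3 - <<'E'
import cv2
a=cv2.imread("pics/top0.png")[180:320,205:405];cv2.imwrite("pics/topc.png",cv2.resize(a,None,fx=4,fy=4,interpolation=cv2.INTER_CUBIC))
a=cv2.imread("pics/scene0.png")[205:305,240:440];cv2.imwrite("pics/scenec.png",cv2.resize(a,None,fx=4,fy=4,interpolation=cv2.INTER_CUBIC))
E
```

```text
(no output)
```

View pics/topc.png

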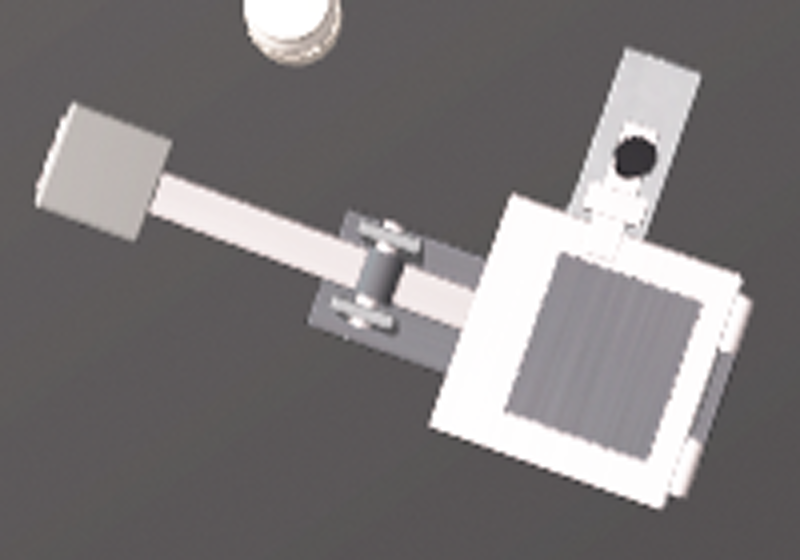

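View pics/scenec.png

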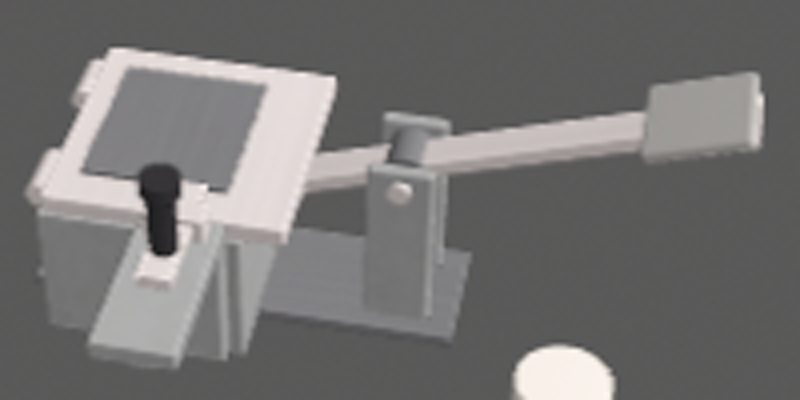

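The top crop shows the lid corners at (514,195), (432,427), (665,507), (741,273), the knob top at (636,156), the tread centre at (106,173) and the bracket corners at (627,48), (700,73). The scene crop shows the lid corners at (285,234), (335,76), (112,48), (45,200), the knob top at (160,173) and the tread centre at (702,117). I'll fit one pose to all of these.

```bash
cat > h.py <<'E'
import numpy as np,pickle
from scipy.optimize import least_squares
D=pickle.load(open("cap0.pkl","rb"))
def proj(n,P):
    T=D[n]["T"];p=(np.atleast_2d(P)-T[:3,3])@T[:3,:3];p=p*[1,-1,-1]
    q=p@D[n]["mtx"].T;return q[:,:2]/q[:,2:]
def ray(n,uv,z):
    T=D[n]["T"];d=np.linalg.inv(D[n]["mtx"])@[uv[0],uv[1],1];d=T[:3,:3]@(d*[1,-1,-1]);o=T[:3,3]
    return o+d*(z-o[2])/d[2]
def well(q,P):
    c,s=np.cos(q[2]),np.sin(q[2]);return np.atleast_2d(P)@np.array([[c,-s,0],[s,c,0],[0,0,1]]).T+[q[0],q[1],0]
E
python3 - <<'E'
from h import *
def M(s):return np.array([[52,65,97],[52,-65,97],[182,-65,97],[182,65,97],[105,98+s,152.5],[-143,0,159],[83,160,97],[127,160,97]])/1e3
ut=(np.array([[514,195],[432,427],[665,507],[741,273],[636,156],[106,173],[627,48],[700,73]])+.5)/4-.5+[205,180]
us=(np.array([[285,234],[335,76],[112,48],[45,200],[160,173],[702,117]])+.5)/4-.5+[240,205]
def f(q):
    P=well(q,M(q[3]));return np.r_[(proj("top",P)-ut).ravel(),(proj("scene",P[:6])-us).ravel()]
r=least_squares(f,[.45,0,-1.9,3]);print(r.x);print(r.fun.reshape(-1,2).round(1))
P=well(r.x,M(r.x[3]));print("knob",P[4],"tread",P[5],"pin",well(r.x,[0,0,0]))
for n,uv,z in(("jar",(278,181),.085),("weight",(184,199),.064),("beaker",(480,238),.04)):
    print(n,ray("top",uv,z))
np.save("q.npy",r.x)
E
```

```text
[ 0.52654735  0.0295174  -1.93307315 -0.90506057]
[[-1.  -0.9]
 [-1.2 -0.8]
 [-1.   0.3]
 [ 0.4  0.4]
 [-0.7  0.2]
 [-0.2 -0.6]
 [-0.5 -1.1]
 [ 0.8 -0.4]
 [-0.3 -0.5]
 [ 0.1 -0. ]
 [-0.6 -0.5]
 [-1.9 -1. ]
 [-0.1  0.6]
 [-1.  -2.2]]
knob [ 0.58012764 -0.10307815  0.1525    ] tread [0.57722715 0.1632356  0.159     ] pin [[0.52654735 0.0295174  0.        ]]
jar [0.67249618 0.07177051 0.085     ]
weight [0.64019078 0.27805762 0.064     ]
beaker [ 0.54514048 -0.37007738  0.04      ]
```

Request:
apply_moves:
  steps:
    - [0,0.0235,-0.034,0,0,0,0]
    - [0,0.0235,-0.034,0,0,0,0]
    - [0,0.0235,-0.034,0,0,0,0]
    - [0,0.0235,-0.034,0,0,0,0]
    - [0,0.0235,-0.034,0,0,0,0]

```text
time: 0.52
position: [0.2436, -0.3123, 0.227]
tool_rot: [-0.0, 0.984, 0.179, -0.0]
contact_force: [1.1, 0.1, 0.7]
opening: 0.064
```

Request:
apply_moves:
  steps:
    - [0,0,0,0,0,0,-0.12]
    - [0,0,0,0,0,0,-0.12]
    - [0,0,0,0,0,0,-0.12]
    - [0,0,0,0,0,0,-0.12]
    - [0,0,0,0,0,0,-0.12]

```text
time: 0.93
position: [0.2437, -0.3141, 0.2273]
tool_rot: [-0.0, 0.886, 0.464, -0.0]
contact_force: [-0.1, 0.1, 0.3]
opening: 0.0308
```

Request:
apply_moves:
  steps:
    - [0,0,0,0,0,0,-0.12]
    - [0,0,0,0,0,0,-0.12]
    - [0,0,0,0,0,0,-0.008]
    - [0,0,0,0,0,0,0]

```text
time: 1.27
position: [0.2437, -0.3142, 0.2273]
tool_rot: [-0.0, 0.824, 0.567, 0.0]
contact_force: [-0.1, -0.6, -0.2]
opening: 0.0039
```

```bash
cat > go.py <<'E'
# prints tip position in well frame (mm), yaw error, tool-frame shift to a well-frame tip target
import sys
from h import *
from plant import monitor
from scipy.spatial.transform import Rotation as R
q=np.load("q.npy");s=monitor.sense()
r=R.from_quat(s["tool_rot"],scalar_first=True);tip=s["position"]+r.apply([0,0,.022])
c,sn=np.cos(q[2]),np.sin(q[2]);W=np.array([[c,-sn,0],[sn,c,0],[0,0,1]])
w=(tip-[q[0],q[1],0])@W
want=R.from_matrix(np.c_[-W[:,0],W[:,1],[0,0,-1]])
print("t",s["time"],"tip_well mm",(w*1e3).round(1),"turn",(r.inv()*want).as_rotvec().round(4),"F",np.round(s["contact_force"],1),"Fwell",(np.array(s["contact_force"])@W).round(1),"open",round(s["opening"],4))
if len(sys.argv)>3:
    t=np.array(list(map(float,sys.argv[1:4])))/1e3
    print("shift tool",r.inv().apply(W@(t-w)).round(4))
E
python3 go.py 105 64 200
```

```text
t 1.2667 tip_well mm [ 421.7 -142.7  205.3] turn [-0.0003 -0.0002 -0.0037] F [-0.1 -0.6 -0.2] Fwell [ 0.6  0.1 -0.2] open 0.0039
shift tool [0.3174 0.2055 0.0053]
```

Request:
apply_moves:
  steps:
    - [0,0.0317,0.0205,0,0,0,0]
    - [0,0.0317,0.0205,0,0,0,0]
    - [0,0.0317,0.0205,0,0,0,0]
    - [0,0.0317,0.0205,0,0,0,0]
    - [0,0.0317,0.0205,0,0,0,0]

```text
time: 1.68
position: [0.3971, -0.2011, 0.2275]
tool_rot: [0.0, 0.824, 0.566, 0.0]
contact_force: [0.0, -0.8, -0.8]
opening: 0.0005
```

Request:
apply_moves:
  steps:
    - [0,0.0317,0.0205,0,0,0,0]
    - [0,0.0317,0.0205,0,0,0,0]
    - [0,0.0317,0.0205,0,0,0,0]
    - [0,0.0317,0.0205,0,0,0,0]
    - [0,0,0,0,0,0,0]

```text
time: 2.1
position: [0.5207, -0.1097, 0.2267]
tool_rot: [-0.0, 0.823, 0.567, 0.0]
contact_force: [0.5, 0.4, -0.4]
opening: 0.0005
```

```bash
python3 go.py 105 64 128
```

```text
t 2.1 tip_well mm [132.2  43.9 204.7] turn [-0.0005 -0.0007 -0.0017] F [ 0.5  0.4 -0.4] Fwell [-0.6  0.3 -0.4] open 0.0005
shift tool [0.0272 0.0201 0.0767]
```

Request:
apply_moves:
  steps:
    - [0,0.027,0.02,0,0,0,0]
    - [0,0,0,0.025,0,0,0]
    - [0,0,0,0.025,0,0,0]
    - [0,0,0,0,0,0,0]

```text
time: 2.43
position: [0.5439, -0.0945, 0.1729]
tool_rot: [-0.003, 0.824, 0.567, -0.002]
contact_force: [-0.8, 1.1, -1.6]
opening: 0.0005
```

```bash
python3 go.py 105 64 128; python3 - <<'E'
from plant import viewer
import cv2,numpy as np
a=viewer.capture("scene")["color"][160:310,220:420,::-1];b=viewer.capture("top")["color"][160:310,290:450,::-1]
f=lambda i:cv2.resize(i,None,fx=2.2,fy=2.2,interpolation=cv2.INTER_CUBIC)
cv2.imwrite("pics/k1.png",np.hstack([f(a),f(b)]))
E
```

```text
t 2.4333 tip_well mm [109.9  60.1 150.9] turn [-0.0072  0.001  -0.0039] F [-0.8  1.1 -1.6] Fwell [-0.7 -1.2 -1.6] open 0.0005
shift tool [0.0049 0.0041 0.0228]
```

View pics/k1.png

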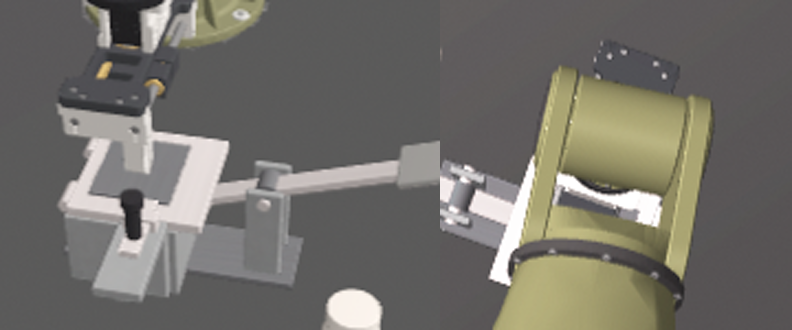

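The scene view shows the closed fingertip at about (139,170), behind the knob at (132,197), and 4–5 mm towards the hinge side. That agrees with the measured offset.

Request:
apply_moves:
  steps:
    - [0,0.003,0.002,0.011,0,0,0]
    - [0,0,0,0.011,0,0,0]
    - [0,0,0,0,0,0,0]
    - [0,0,0,0,0,0,0]

```text
time: 2.87
position: [0.5486, -0.0929, 0.1552]
tool_rot: [-0.0, 0.823, 0.568, -0.0]
contact_force: [-0.6, -0.3, 1.3]
opening: 0.0002
```

```bash
python3 go.py 105 111 128
```

```text
t 2.8667 tip_well mm [106.7  63.9 133.2] turn [-0.0008  0.0001 -0.0011] F [-0.6 -0.3  1.3] Fwell [ 0.5 -0.4  1.3] open 0.0002
shift tool [0.0017 0.0471 0.0051]
```

Request:
apply_moves:
  steps:
    - [0,0.0015,0.002,0.004,0,0,0]
    - [0,0,0.007,0,0,0,0]
    - [0,0,0.007,0,0,0,0]
    - [0,0,0.007,0,0,0,0]
    - [0,0,0.007,0,0,0,0]

```text
time: 3.28
position: [0.5781, -0.1023, 0.1514]
tool_rot: [-0.0, 0.823, 0.568, -0.0]
contact_force: [-1.5, 2.0, -0.4]
opening: 0.0002
```

Request:
apply_moves:
  steps:
    - [0,0,0.005,0,0,0,0]
    - [0,0,0.004,0,0,0,0]
    - [0,0,0.003,0,0,0,0]
    - [0,0,0.002,0,0,0,0]
    - [0,0,0,0,0,0,0]

```text
time: 3.7
position: [0.5905, -0.107, 0.1514]
tool_rot: [-0.0, 0.823, 0.568, -0.0]
contact_force: [-1.6, 1.6, 0.2]
opening: 0.0006
```

```bash
python3 go.py 105 113 128
```

```text
t 3.7 tip_well mm [105.  108.2 129.4] turn [-0.0005 -0.0001 -0.0007] F [-1.6  1.6  0.2] Fwell [-0.9 -2.1  0.2] open 0.0006
shift tool [0.     0.0048 0.0014]
```

Request:
apply_moves:
  steps:
    - [0,0,0.002,0,0,0,0]
    - [0,0,0.002,0,0,0,0]
    - [0,0,0,0,0,0,0]

```text
time: 3.95
position: [0.5917, -0.1074, 0.1514]
tool_rot: [-0.003, 0.823, 0.568, -0.002]
contact_force: [-26.3, 10.0, 11.9]
opening: 0.0004
```

```bash
python3 go.py 105 116 128; python3 - <<'E'
from plant import viewer
import cv2,numpy as np
a=viewer.capture("scene")["color"][180:310,230:390,::-1]
cv2.imwrite("pics/k2.png",cv2.resize(a,None,fx=4,fy=4,interpolation=cv2.INTER_CUBIC))
E
```

```text
t 3.95 tip_well mm [105.  109.3 129.4] turn [-0.0078  0.0004 -0.0004] F [-26.3  10.   11.9] Fwell [ -0.  -28.1  11.9] open 0.0004
shift tool [-0.      0.0067  0.0014]
```

View pics/k2.png

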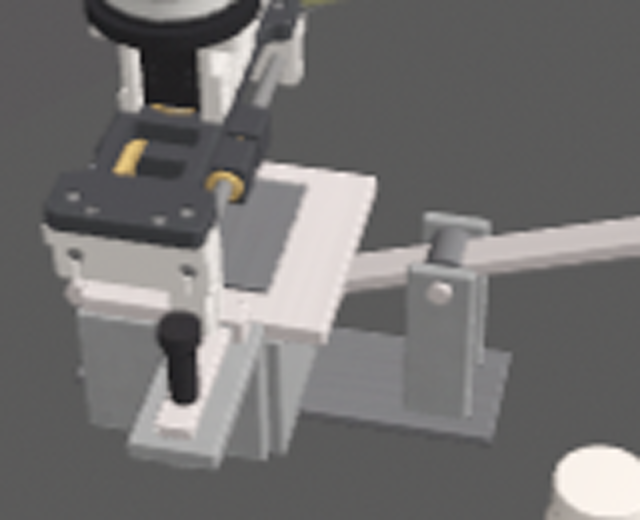

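The fingers meet the stop at about 28 N, with the fingertip at y 109.3 (109.5 predicted). The knob stands at about (180,330), far out on the bracket, and the lid is shut. I'll back off, rise and cross to the tread.

Request:
apply_moves:
  steps:
    - [0,0,-0.006,0,0,0,0]
    - [0,0,-0.004,-0.01,0,0,0]
    - [0,0,0,-0.035,0,0,0]
    - [0,0,0,-0.035,0,0,0]
    - [0,0,0,0,0,0,0]

```text
time: 4.42
position: [0.5868, -0.1056, 0.2396]
tool_rot: [0.004, 0.823, 0.568, 0.004]
contact_force: [-0.0, -0.9, 2.0]
opening: 0.0008
```

```bash
python3 go.py -143 0 200
```

```text
t 4.4167 tip_well mm [105.  104.4 217.6] turn [ 0.0115 -0.0011 -0.0008] F [-0.  -0.9  2. ] Fwell [0.9 0.3 2. ] open 0.0008
shift tool [ 0.2478 -0.1048  0.0167]
```

Request:
apply_moves:
  steps:
    - [0,0.031,-0.0127,0,0,0,0]
    - [0,0.031,-0.0127,0,0,0,0]
    - [0,0.031,-0.0127,0,0,0,0]
    - [0,0.031,-0.0127,0,0,0,0]
    - [0,0.031,-0.0127,0,0,0,0]

```text
time: 4.83
position: [0.5805, 0.0638, 0.2325]
tool_rot: [0.001, 0.823, 0.568, 0.001]
contact_force: [0.6, 0.2, -0.1]
opening: 0.0004
```

Request:
apply_moves:
  steps:
    - [0,0.031,-0.0127,0,0,0,0]
    - [0,0.031,-0.0127,0,0,0,0]
    - [0,0.031,-0.0127,0,0,0,0]
    - [0,0,0,0,0,0,0]
    - [0,0,0,0,0,0,0]

```text
time: 5.25
position: [0.5779, 0.1642, 0.2321]
tool_rot: [0.0, 0.822, 0.569, 0.001]
contact_force: [0.1, -0.7, 0.0]
opening: 0.0003
```

```bash
python3 go.py -145 0 170
```

```text
t 5.25 tip_well mm [-144.1    0.3  210.1] turn [ 0.0013 -0.0005  0.0017] F [ 0.1 -0.7  0. ] Fwell [0.6 0.4 0. ] open 0.0003
shift tool [ 0.0009 -0.0004  0.0401]
```

Request:
apply_moves:
  steps:
    - [0,0.001,0,0.02,0,0,0]
    - [0,0,0,0.018,0,0,0]
    - [0,0,0,0.006,0,0,0]
    - [0,0,0,0.006,0,0,0]
    - [0,0.001,0,0.006,0,0,0]

```text
time: 5.67
position: [0.5792, 0.1642, 0.1764]
tool_rot: [0.0, 0.823, 0.567, 0.001]
contact_force: [-1.5, 1.9, 5.3]
opening: 0.0003
```

```bash
python3 go.py -147 0 140
```

```text
t 5.6667 tip_well mm [-144.7    1.5  154.4] turn [ 0.0014 -0.0012 -0.0018] F [-1.5  1.9  5.3] Fwell [-1.2 -2.   5.3] open 0.0003
shift tool [ 0.0023 -0.0015  0.0144]
```

Request:
apply_moves:
  steps:
    - [0,0.0015,0,0.008,0,0,0]
    - [0,0.0015,0,0.008,0,0,0]
    - [0,0.0015,0,0.008,0,0,0]
    - [0,0.0015,0,0.008,0,0,0]
    - [0,0.0015,0,0.008,0,0,0]

```text
time: 6.08
position: [0.5819, 0.1717, 0.1353]
tool_rot: [0.001, 0.823, 0.568, 0.001]
contact_force: [2.3, -2.1, 4.8]
opening: 0.0004
```

```bash
python3 go.py -155 0 90
```

```text
t 6.0833 tip_well mm [-152.6    1.4  113.3] turn [ 0.0016 -0.0004 -0.0009] F [ 2.3 -2.1  4.8] Fwell [1.2 3.  4.8] open 0.0004
shift tool [ 0.0024 -0.0014  0.0233]
```

Request:
apply_moves:
  steps:
    - [0,0.001,-0.001,0.008,0,0,0]
    - [0,0,0,0.008,0,0,0]
    - [0,0,0,0.008,0,0,0]
    - [0,-0.001,0,0.008,0,0,0]
    - [0,-0.0015,0,0.008,0,0,0]

```text
time: 6.5
position: [0.58, 0.1709, 0.0948]
tool_rot: [0.0, 0.823, 0.568, 0.0]
contact_force: [3.6, 1.7, 4.1]
opening: 0.0002
```

```bash
python3 go.py -146 0 49
```

```text
t 6.5 tip_well mm [-1.511e+02 -1.000e-01  7.280e+01] turn [ 0.0006 -0.0005 -0.0007] F [3.6 1.7 4.1] Fwell [-2.8  2.8  4.1] open 0.0002
shift tool [-0.0052  0.0001  0.0238]
```

Request:
apply_moves:
  steps:
    - [0,-0.001,0,0.007,0,0,0]
    - [0,-0.0015,0,0.006,0,0,0]
    - [0,-0.0015,0,0.005,0,0,0]
    - [0,-0.001,0,0.003,0,0,0]
    - [0,0,0,0,0,0,0]

```text
time: 6.92
position: [0.5776, 0.1659, 0.0736]
tool_rot: [-0.0, 0.823, 0.568, -0.001]
contact_force: [2.3, 1.4, 1.1]
opening: 0.0008
```

Request:
apply_moves:
  steps:
    - [0,0,0,0,0,0,0]
    - [0,0,0,0,0,0,0]
    - [0,0,0,0,0,0,0]
    - [0,0,0,0,0,0,0]
    - [0,0,0,0,0,0,0]

```text
time: 7.33
position: [0.5778, 0.1661, 0.0744]
tool_rot: [-0.0, 0.823, 0.568, -0.0]
contact_force: [0.1, 0.8, 0.7]
opening: 0.0006
```

```bash
python3 go.py -146 0 47; python3 - <<'E'
from plant import viewer
import cv2,numpy as np
a=viewer.capture("scene")["color"][160:340,140:490,::-1]
cv2.imwrite("pics/l1.png",cv2.resize(a,None,fx=2.2,fy=2.2,interpolation=cv2.INTER_CUBIC))
E
```

```text
t 7.3333 tip_well mm [-145.9   -0.5   52.4] turn [-0.0005  0.0003 -0.0007] F [0.1 0.8 0.7] Fwell [-0.8 -0.2  0.7] open 0.0006
shift tool [0.0001 0.0005 0.0054]
```

View pics/l1.png

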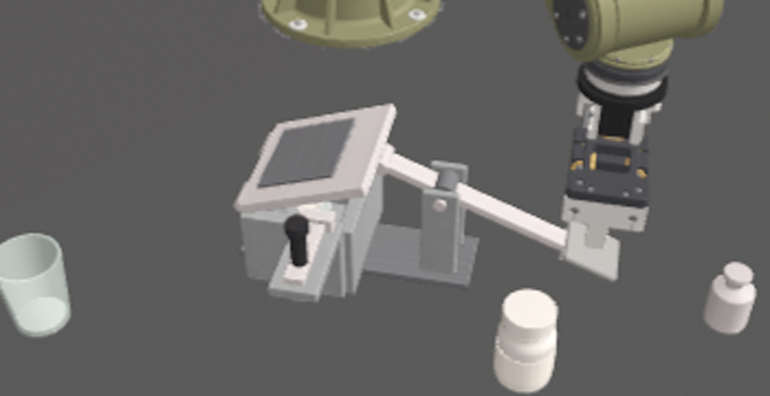

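The lid is open, the bolt is back, and the jar, weight and beaker are where they were. The measured press is weak at 0.7 N, so I'll press a bit further.

Request:
apply_moves:
  steps:
    - [0,-0.0005,0,0.002,0,0,0]
    - [0,0,0,0.002,0,0,0]
    - [0,0,0,0,0,0,0]
    - [0,0,0,0,0,0,0]
    - [0,0,0,0,0,0,0]

```text
time: 7.8
position: [0.5779, 0.1656, 0.0705]
tool_rot: [0.0, 0.823, 0.568, 0.0]
contact_force: [0.5, -0.3, 2.8]
opening: 0.0004
```

Request:
apply_moves:
  steps:
    - [0,0,0,0,0,0,0]
    - [0,0,0,0,0,0,0]
    - [0,0,0,0,0,0,0]

```text
time: 8.05
position: [0.5779, 0.1657, 0.0705]
tool_rot: [0.0, 0.823, 0.568, 0.0]
contact_force: [-0.4, -1.3, 2.3]
opening: 0.0006
```

```bash
python3 go.py -146 0 45
```

```text
t 8.05 tip_well mm [-145.5   -0.2   48.5] turn [ 0.0001 -0.     -0.0007] F [-0.4 -1.3  2.3] Fwell [1.4 0.1 2.3] open 0.0006
shift tool [0.0005 0.0002 0.0035]
```

Request:
apply_moves:
  steps:
    - [0,-0.0005,0,0.0015,0,0,0]
    - [0,0,0,0.0015,0,0,0]
    - [0,0,0,0,0,0,0]
    - [0,0,0,0,0,0,0]
    - [0,0,0,0,0,0,0]

```text
time: 8.47
position: [0.5777, 0.1652, 0.0675]
tool_rot: [0.0, 0.823, 0.568, 0.0]
contact_force: [0.1, -1.6, 3.0]
opening: 0.0005
```

Request:
apply_moves:
  steps:
    - [0,0,0,0,0,0,0]
    - [0,0,0,0,0,0,0]
    - [0,0,0,0,0,0,0]

```text
time: 8.72
position: [0.5777, 0.1652, 0.0675]
tool_rot: [0.0, 0.823, 0.568, 0.0]
contact_force: [0.4, -1.3, 3.4]
opening: 0.0005
```

```bash
python3 go.py -146 0 42; python3 - <<'E'
from plant import viewer,monitor
import cv2,numpy as np
f=[]
for i in range(10):
    c=viewer.capture("scene");f.append(monitor.sense()["contact_force"][2])
print("mean Fz",np.mean(f),np.min(f))
a=c["color"][160:340,140:490,::-1]
cv2.imwrite("pics/l2.png",cv2.resize(a,None,fx=2.2,fy=2.2,interpolation=cv2.INTER_CUBIC))
E
```

```text
t 8.7167 tip_well mm [-145.    -0.2   45.5] turn [ 0.0001 -0.0001 -0.0007] F [ 0.4 -1.3  3.4] Fwell [1.  0.8 3.4] open 0.0005
shift tool [0.001  0.0002 0.0035]
mean Fz 3.089503253165613 2.444453124038411
```

View pics/l2.png

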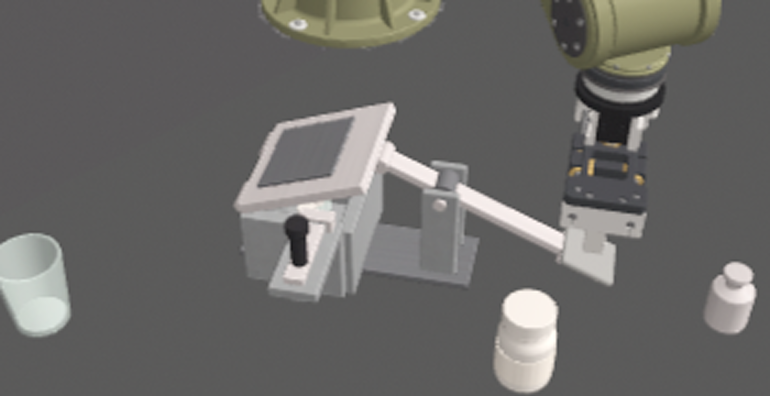

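The lid stands open with its far lip corner at (395,105). The lever is nearly down and nothing loose has shifted. I'll compute the lid angle from that corner and hand in if it is clear of 0.27.

```bash
python3 - <<'E'
from h import *
q=np.load("q.npy");uv=np.array([140+395/2.2,160+105/2.2]);best=[]
for y in(-.065,):
    def P(a):
        r=np.array([-.134,.012]);c,s=np.cos(a),np.sin(a)
        return well(q,[.186+r[0]*c+r[1]*s,y,.085-r[0]*s+r[1]*c])
    for a in(0,.2,.27,.3,.34,.38):print(a,proj("scene",P(a)).round(1))
    a=least_squares(lambda a:(proj("scene",P(a[0]))-uv).ravel(),[.2]).x[0];print("fit",a,"uv",uv.round(1))
if a>.3:
    from plant import env
    print(env.finish_job())
E
```

```text
0 [[323.5 223.6]]
0.2 [[321.3 213.8]]
0.27 [[320.  210.3]]
0.3 [[319.3 208.8]]
0.34 [[318.4 206.9]]
0.38 [[317.3 204.9]]
fit 0.3166153237492639 uv [319.5 207.7]
the job is handed in; nothing more can be done
None
```

The well is open and I handed the job in with the closed fingers still holding the lever down; `finish_job` reports no verdict.

- **Bolt:** I pushed the knob back until it met its stop. The fingers felt about 28 N there, within about 0.2 mm of where I expected the stop, and the picture showed the lid still shut.
- **Lever and lid:** I pressed the tread down almost to its stop. The press held steady at about 3.1 N, never below 2.4 N over ten readings.
- **Lid angle:** The picture gives about 0.32 rad, against the 0.27 needed. One pixel is worth about 0.02 rad, and the lever's position suggested slightly more, around 0.35 rad or above.
- **Loose items:** The jar, weight and beaker look unmoved between the last two pictures. I checked that by eye and did not measure it against the start.
- **Weak press, corrected:** My first holding position pressed with only 0.7 N, below the 1 N needed. I pressed further in two small steps, about 7 mm in all, before handing in.

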